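# Seat the airtight tub's lid under the steamer tray

### The job

The lid of the airtight tub on the kitchen scale is not fully home on its gasket. Lift the steamer tray off the lid and set it down on the wooden board, press the lid down round its edge, corner by corner, until all four corners are fully seated, then put the tray back squarely on the lid and let go. Do not overload the scale (a push of about 36 N is too much for it) and leave the teapot, bowl and yellow clip where they are.

Things in the scene. Friction and masses are not known exactly. Their poses are not given: they have to be found in the camera images.
- tray_grip (a point): aluminium steamer tray, 180 x 130 mm, 36 mm deep, 0.25 to 0.5 kg, standing on the lid. A wooden handle bar arches across its middle along the tray's y axis: 126 mm long, 14 mm wide (x), 14 mm high, its top 90 mm above the tray's underside. The point is the bar's centre, 83 mm above the underside; x is the tray's long side, z up.
- tray_base (a point): centre of the tray's underside, axes as tray_grip
- lid_mid (a point): grey plastic tub lid, 173 x 123 mm, plate 4 mm thick with a skirt 14 mm deep that hangs around the tub's rim with 2.5 mm play, loose, 0.18 kg. The point is the centre of its flat top; x is the long side, z up.
- lid_corner_a (a point): point on the lid's top, 72 mm to +x and 47 mm to +y of lid_mid in the lid's frame, over a gasket corner: the place to press. Each gasket corner starts 3 to 6 mm above home, yields only to a push of 11 to 16 N (which is stiffer is not told) and stays where it was pushed; once home it yields no more and only the scale's spring gives.
- lid_corner_b (a point): the same at -72 mm x, +47 mm y. Pressing one corner tilts the stiff lid, so the opposite corner may lift until it is pressed in turn
- lid_corner_c (a point): the same at -72 mm x, -47 mm y
- lid_corner_d (a point): the same at +72 mm x, -47 mm y
- tub_rim (a point): centre of the mouth of the white plastic tub (160 x 110 mm, 70 mm high), in the plane of its rim, 126 mm above the table; x is the tub's long side, z up. The lid is home when its underside lies on the rim, its top then 4 mm above this point's plane everywhere. The tub is clipped to the scale's pan and moves up and down with it.
- scale_pan (a joint): sprung pan of the kitchen scale (white base 190 x 150 x 44 mm) under the tub, m, growing as it sinks, about 0 at the start with tray and lid on. The spring gives 1 mm for 3 N, so the tub sinks away under a push; beyond 0.012 (about 36 N of push) the scale is overloaded.
- board_top (a point): centre of the top face of the fixed wooden board, 220 x 170 mm, 16 mm thick, lying on the table; x is its long side
- teapot: white ceramic teapot with a bamboo arch handle, 116 mm across, 131 mm high; its spout reaches 86 mm to +x; origin under its centre. To be left alone
- bowl: stainless steel bowl upside down, 140 mm across, 60 mm high; origin under its centre. To be left alone
- clip: yellow plastic clip-on hook with a spring clip, lying flat, 115 mm long, 22 mm high; origin under the clip's middle. To be left alone
Not all that is in view belongs to the job. What is shaped like the part that bears tray_grip but orange is not meant.

How it is judged:
By the outcome, as a careful person would: the job done as asked, in the order asked, and still so for the second after the job is handed in, with the robot touching nothing.
It also fails if it takes over 72 s, if anything falls off the work surface, if the arm or the gripper's body presses on something with over 40 N, if the wrist force passes 120 N, or if a joint passes its speed limit or range.

### The arm

A 7-joint arm with a two-finger parallel gripper is mounted at the origin on the work surface. World frame = base frame: x ahead of the robot, y to its left, z up, the work surface at z = 0. Lengths are in m, angles in rad, forces in N, time in s.
With the tool pointing down it reaches from about 0.375 to 0.925 m from the base axis. Payload 3.1 kg.
Tool frame: the origin (TCP) lies on the centre line of the jaws, within the pads' length; the fingertips stand 17 mm ahead of it and the grasp point (between the pads) lies 2 mm behind it (ctrl.finger_overhang is the z of the fingertips in the tool frame, in m); z points along the fingers, y is the line along which they close (so a half turn about z gives the same grasp; the last joint's range is limited). The gripper opens to 85 mm and grips with 20 to 120 N. Pads are 22 mm wide; open, the fingers measure 114 mm over their backs; the gripper's body (76 mm by 85 mm) begins 54 mm behind the grasp point. The pads swing forward as they close: fully open they stand 13 mm farther back than shut.
Start: joints at [-1.441, 0.383, 0.044, 1.598, -0.018, 1.161, -0.05], TCP at [0.147, 0.633, 0.248] pointing down, gripper open.
Joint ranges: [-2.61, 2.61], [-0.41, 2.15], [-1.48, 1.57], [0, 2.5], [-1.57, 4.71], [0.05, 1.97], [-2.85, 2.85]. Speed limits (rad/s): [2.79, 2.79, 3.14, 3.14, 3.14, 3.14, 3.14].

### API

Orientations are given as a rotation vector (axis times angle).
In Python, from workcell import ctrl gives the robot as it stands.
- The arm moves only by the tool servo_tool, never from a script. Its argument "deltas" is a list of rows, each a list of 3 entries, a list of its own where there are three numbers: the turn, a rotation vector about the tool's x, y, z in units of 360 degrees (1.0 is 360 degrees), then the shift along the tool's x, y, z in units of 0.04 m (1.0 is 0.04 m), then the finger opening in mm, from 0 to 85.4. In form: [[[rx, ry, rz], [x, y, z], claw], ...]. A call has 1 to 12 rows; each row shifts and turns the commanded pose from where the row before left it, along the tool's axes as they then stand; what a row does not reach is not made up. A row lasts 1/12 s, in which the tool goes at most 41.7 mm and 7.16 degrees, less where a joint would pass 70% of its speed; a pose out of reach is approached as far as the arm can. A call with a number of a shift or a turn outside -1 to 1 is refused whole. A call with a gripper value outside its range is refused whole. The fingers move at their own pace and stop on an object; the grip force is fixed at half the most. Time passes only in rows, so rows that do not move let the fingers close. It gives the time, the measured TCP pose, the force, the opening and the grip force at its end, in the units of the state.
- ctrl.state(): the state, without advancing time (a new reading comes with each control period).
- ctrl.snapshot(name): name is "side" or "top" or "wrist"; returns a dict with "frame" (384x512x3 uint8, red, green, blue), "K" (3x3 intrinsics, pixels), "R" (3x3) and "t" (3): a world point X has camera coordinates R X + t; the wrist camera has in their place "hand_eye" (4x4, takes a point from camera to tool coordinates, whose origin is the TCP and whose axes are the flange's). Camera axes: x right, y down, z forward; pixel columns grow to the right and rows downward; lengths in m; the calibration is good to about 2 mm. A picture is of the moment at which its call begins: read the wrist's pose just before it. There is no depth.
- ctrl.job_done(): hands the job in; it is judged then, once.
Trained networks look in the newest picture that a camera, given by its name, has taken for a name from the list of things; names that differ only in an ending like _2 or _b are one class to them, and where a whole thing is asked for, a point or a joint stands for the part that bears it (a point fixed in the world has none). Each returns a list of dicts, best first, with "confidence" (0 to 1); they miss things now and then, are a little off and sometimes report something else, mostly with a low value. They report only what shows in the picture. A call takes as long as a camera call. They do not tell look-alikes from the thing itself.
- ctrl.trace(camera, name): "mask" (384x512 bool, what is visible of it) and "rect" ([left, top, width, height] in pixels, round what is visible of it).
The state is a dict: "time": time; "q": joint angles; "joint_vel": joint speeds; "effort": joint torques, N m; "tool_pos": TCP position; "eef_rot": TCP orientation; "contact_force": force on the tool from outside, world axes, zero at the start; "torque": the same for the moment, N m; "grip_width": finger opening in m; "finger_force": force on a finger pad.
Only numpy, scipy, OpenCV 4.12 (cv2) and the standard library are available. Lean on these libraries where they do the work, as an engineer would, in place of code of your own. Each camera call takes 0.05 s, during which the arm holds its last target. There are 200 camera calls.

## Working session

There is one attempt and no reset: what is moved stays moved. The work goes in short steps, Python scripts to look and compute and a tool call to move; the robot and the scene stay as the last step left them, time stands still between calls to the robot, and variables do not carry over. Pictures are saved under pics/ and viewed, at most 10 in all, crops included, and the job is handed in when it is done.

Besides the shell and the picture viewer there is one more tool, called after "Call:" as name(argument=value, ...), one argument or row to a line, values as JSON. servo_tool: Moves the arm, as the interface text tells. Shifts and turns lie within -1 to 1; 1 stands for 0.04 m of shift or 360 degrees of turn. Its arguments: {"type":"object","properties":{"deltas":{"type":"array","items":{"type":"array"}}},"required":["deltas"]}

```bash
mkdir -p pics; ls; cat > h.py <<'E'
import numpy as np, cv2
from workcell import ctrl
from scipy.spatial.transform import Rotation as Ro
def cam(name):
    st=ctrl.state(); s=ctrl.snapshot(name); K=np.array(s["K"])
    if name=="wrist":
        T=np.eye(4);T[:3,:3]=Ro.from_rotvec(st["eef_rot"]).as_matrix();T[:3,3]=st["tool_pos"]
        M=np.linalg.inv(T@np.array(s["hand_eye"])); R,t=M[:3,:3],M[:3,3]
    else: R,t=np.array(s["R"]),np.array(s["t"])
    return s["frame"],K,R,t
def px2w(uv,z,K,R,t):
    d=R.T@np.linalg.solve(K,[uv[0],uv[1],1]); o=-R.T@t
    return o+d*(z-o[2])/d[2]
def w2px(X,K,R,t):
    p=K@(R@np.array(X)+t); return p[:2]/p[2]
def save(n,f,k=1): cv2.imwrite("pics/"+n,cv2.resize(f[:,:,::-1],None,fx=k,fy=k))
E
python3 - <<'E'
from h import *
print(ctrl.state())
for n in ["top","side"]:
    f,K,R,t=cam(n); save(n+"0.png",f,1.5); print(n,K.round(1).tolist(),R.round(3).tolist(),t.round(3).tolist())
    for o in ["tray_grip","lid_mid","tub_rim","teapot","bowl","clip","scale_pan"]:
        print(o,[(round(d["confidence"],2),d["rect"]) for d in ctrl.trace(n,o)])
E
```

```text
pics
{'time': 0.0, 'q': array([-1.44080872,  0.38385441,  0.04383413,  1.59956761, -0.01788241,
        1.16119246, -0.04990111]), 'joint_vel': array([ 9.01939908e-05, -1.05435696e-03, -3.79527602e-04, -5.50628065e-04,
        3.87788409e-04, -6.49143981e-04,  1.29814616e-03]), 'effort': array([-1.49736015e-04, -4.33458531e+01,  1.02436826e+00, -2.49508703e+01,
        1.05666419e-02,  1.11710146e-02, -8.24407806e-06]), 'tool_pos': array([0.14659126, 0.63233799, 0.24687752]), 'eef_rot': array([-0.35688492, -3.12111104,  0.00412424]), 'contact_force': array([ 0.82955325, -0.6396966 , -0.77877497]), 'torque': array([-0.05358719,  0.00824204, -0.02925799]), 'finger_force': 0.0, 'grip_width': 0.08523821310239159}
top [[455.0, 0.0, 251.3], [0.0, 455.0, 187.4], [0.0, 0.0, 1.0]] [[-0.03, -1.0, -0.008], [-0.983, 0.031, -0.18], [0.181, 0.002, -0.984]] [0.011, 0.61, 1.412]
tray_grip [(0.67, [85.8, 127.5, 70.7, 56.8]), (0.6, [157.3, 161.4, 65.9, 74.1]), (0.6, [190.1, 217.6, 29.6, 11.9])]
lid_mid []
tub_rim [(0.64, [187.6, 220.6, 31.1, 10.2])]
teapot [(0.92, [231.4, 114.3, 34.5, 45.9])]
bowl [(0.82, [102.8, 225.2, 44.9, 43.5])]
clip [(0.62, [369.5, 228.4, 30.4, 13.9])]
scale_pan [(0.66, [182.3, 218.2, 39.8, 14.6]), (0.52, [157.2, 160.3, 63.4, 74.9])]
side [[385.4, 0.0, 252.4], [0.0, 385.4, 187.7], [0.0, 0.0, 1.0]] [[0.838, -0.545, 0.025], [-0.258, -0.437, -0.862], [0.481, 0.716, -0.507]] [-0.509, 0.278, 0.87]
tray_grip [(0.7, [174.6, 134.4, 73.0, 53.1]), (0.48, [220.7, 135.1, 29.0, 24.4])]
lid_mid []
tub_rim [(0.63, [182.9, 170.8, 59.9, 36.0])]
teapot [(0.83, [274.1, 178.9, 49.5, 41.4])]
bowl [(0.63, [128.6, 162.2, 40.7, 31.7])]
clip [(0.71, [179.6, 168.4, 59.2, 43.2]), (0.58, [282.1, 338.1, 34.2, 45.9])]
scale_pan [(0.64, [180.5, 170.4, 60.4, 40.8]), (0.42, [176.5, 165.0, 70.3, 24.4])]
```

View pics/top0.png

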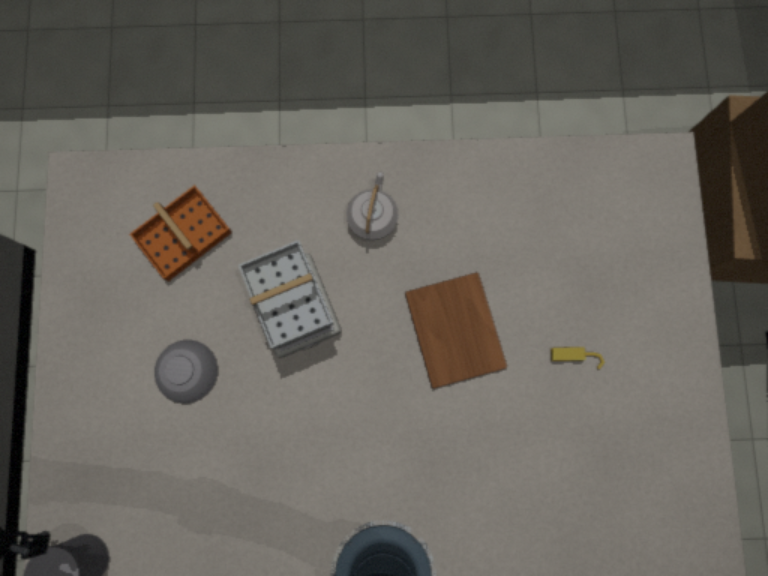

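View pics/side0.png

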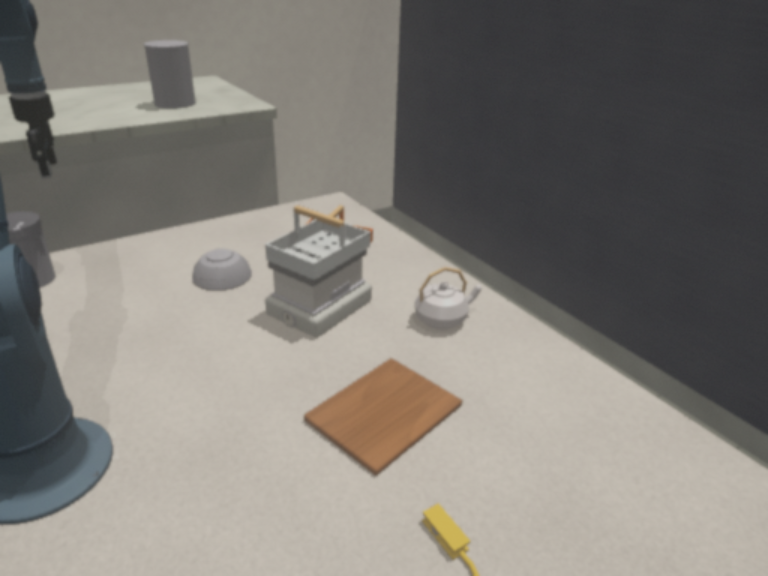

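The top view shows two candidates in 1.5x pixels: an aluminium tray on the tub at (288,297), bar from (252,299) to (313,279), and an orange tray on the table at (180,232). The aluminium one stands on the lid and scale, so it's the one meant. The board's corners are (405,292), (477,274), (506,368) and (433,388), the teapot is at (372,214), the bowl at (186,371) and the clip at (575,355).

```bash
python3 - <<'E'
from h import *
f,K,R,t=cam("top")
cv2.imwrite("pics/crop.png",cv2.resize(f[120:260,80:240,::-1],None,fx=5,fy=4.2,interpolation=3)[:590])
P=lambda u,v,z:px2w((u/1.5,v/1.5),z,K,R,t)
a,b=P(252,299,.222),P(313,279,.222); print("bar",a,b,(a+b)/2,np.degrees(np.arctan2(*(b-a)[1::-1])),np.linalg.norm(a-b))
c=[P(*p,.016) for p in [(405,292),(477,274),(506,368),(433,388)]]
print("board",np.mean(c,0)); 
for i in range(4): e=c[(i+1)%4]-c[i]; print(np.linalg.norm(e),np.degrees(np.arctan2(e[1],e[0])))
for n,u,v,z in [("teapot",372,214,.07),("bowl",186,371,.03),("clip",575,355,.01),("orange",182,233,.03)]: print(n,P(u,v,z))
st=ctrl.state(); print(Ro.from_rotvec(st["eef_rot"]).as_matrix().round(3), ctrl.finger_overhang)
E
```

```text
bar [0.55285378 0.22927769 0.222     ] [0.58779825 0.113036   0.222     ] [0.57032602 0.17115684 0.222     ] -73.26821934383509 0.12138058480623953
board [ 0.504334   -0.17524771  0.016     ]
0.16446189140880746 -77.59273426950375
0.2142854330773672 -166.29231570021327
0.16359048128382456 103.36932403142794
0.21705335216121338 13.927283458581531
teapot [ 0.75603361 -0.00199767  0.07      ]
bowl [0.43232465 0.40655391 0.03      ]
clip [ 0.44226703 -0.43296148  0.01      ]
orange [0.73746009 0.42171155 0.03      ]
[[-0.974  0.226  0.   ]
 [ 0.226  0.974  0.   ]
 [ 0.     0.    -1.   ]] 0.017
```

View pics/crop.png

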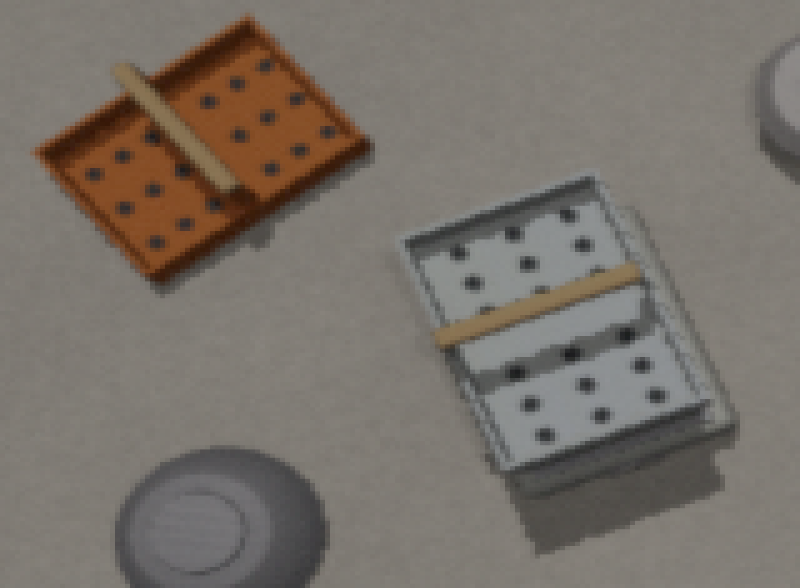

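The crop confirms it: the aluminium tray (lower right, wooden bar from (440,335) to (635,270)) stands on the white tub, while the orange look-alike is on the table. I'll move above the aluminium tray.

Call:
servo_tool(
  deltas=[
    [[0,0,0.0186],[0,0,-0.2],85],
    [[0,0,0.0186],[0,0,-0.2],85],
    [[0,0,0.0186],[0,0,-0.2],85],
    [[0,0,0.0186],[0,0,-0.2],85],
    [[0,0,0.0186],[0,0,-0.2],85],
    [[0,0,0.0186],[0,0,-0.3],85],
    [[0,0,0.0186],[0,0,-0.3],85],
    [[0,0,0.0186],[0,0,-0.3],85],
    [[0,0,0.0186],[0,0,-0.3],85],
  ],
)

```text
time: 1.6
tool_pos: [0.1467, 0.6332, 0.3368]
eef_rot: [-1.883, -2.515, 0.0]
contact_force: [-0.5, 0.2, -0.1]
grip_width: 0.0853
finger_force: 0.0
```

Call:
servo_tool(
  deltas=[
    [[0,0,0],[-0.8,0.4,0],85],
    [[0,0,0],[-0.8,0.4,0],85],
    [[0,0,0],[-0.8,0.4,0],85],
    [[0,0,0],[-0.8,0.4,0],85],
    [[0,0,0],[-0.8,0.4,0],85],
    [[0,0,0],[-0.8,0.4,0],85],
    [[0,0,0],[-0.8,0.4,0],85],
    [[0,0,0],[-0.8,0.4,0],85],
    [[0,0,0],[-0.8,0.4,0],85],
    [[0,0,0],[-0.8,0.4,0],85],
    [[0,0,0],[-0.8,0.4,0],85],
    [[0,0,0],[-0.8,0.4,0],85],
  ],
)

```text
time: 2.6
tool_pos: [0.4419, 0.319, 0.3366]
eef_rot: [-1.875, -2.52, -0.001]
contact_force: [0.1, 0.3, -0.3]
grip_width: 0.0852
finger_force: 0.0
```

Call:
servo_tool(
  deltas=[
    [[0,0,0],[-0.8,0.4,0],85],
    [[0,0,0],[-0.8,0.4,0],85],
    [[0,0,0],[-0.8,0.4,0],85],
    [[0,0,0],[-0.8,0.4,0],85],
    [[0,0,0],[-0.8,0.4,0],85],
    [[0,0,0],[0,0,0],85],
    [[0,0,0],[0,0,0],85],
  ],
)

```text
time: 3.18
tool_pos: [0.5651, 0.1866, 0.3365]
eef_rot: [1.883, 2.513, -0.001]
contact_force: [0.5, -0.0, -0.7]
grip_width: 0.085
finger_force: 0.0
```

```bash
python3 - <<'E'
from h import *
st=ctrl.state(); print(st["time"],st["tool_pos"],st["q"].round(2)); Rm=Ro.from_rotvec(st["eef_rot"]).as_matrix(); print(Rm.round(3))
f,K,R,t=cam("wrist"); save("w1.png",f,1.5)
for x in [(.57,.171,.222)]: print(w2px(x,K,R,t)*1.5, -R.T@t)
E
```

```text
3.1833 [0.56511566 0.18658042 0.33652918] [-0.9   0.24  0.61  1.65 -0.14  1.3   0.02]
[[-0.28   0.96   0.001]
 [ 0.96   0.28  -0.001]
 [-0.001  0.001 -1.   ]]
[378.41302618 310.31045894] [0.54362124 0.26210554 0.46229646]
```

View pics/w1.png

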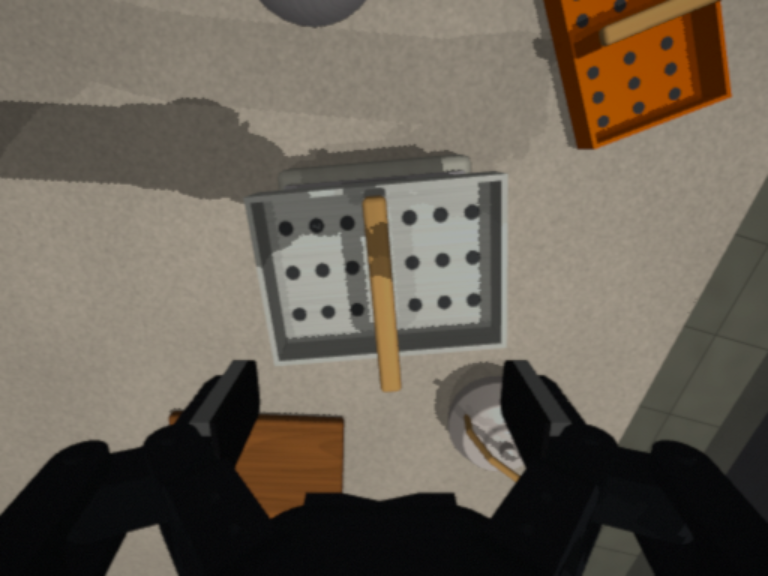

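The wrist view shows the tray below: rim corners (248,198), (507,174), (505,345) and (278,363), with the bar running from (375,197) to (391,388).

```bash
python3 - <<'E'
from h import *
f,K,R,t=cam("wrist"); P=lambda u,v,z:px2w((u/1.5,v/1.5),z,K,R,t)
a,b=P(375,197,.2245),P(391,390,.2245); print("bar",(a+b)/2,np.linalg.norm(a-b),np.degrees(np.arctan2(a[1]-b[1],a[0]-b[0]))-90)
c=[P(*p,.171) for p in [(248,198),(507,174),(505,345),(278,363)]]; print("rim",np.mean(c,0))
for i in range(4): e=c[(i+1)%4]-c[i]; print(np.linalg.norm(e),np.degrees(np.arctan2(e[1],e[0])))
st=ctrl.state(); Rm=Ro.from_rotvec(st["eef_rot"]).as_matrix()
for T in [(a+b)/2,np.mean(c,0)]: print("tool delta units",Rm.T@(np.r_[T[:2],.216]-st["tool_pos"])/.04)
E
```

```text
bar [0.56959944 0.18182064 0.2245    ] 0.123205337929848 21.19172298445595
rim [0.57048097 0.18186615 0.171     ]
0.17609069928227658 21.74299975020045
0.12690185545157925 -68.85971688111958
0.1748977756576723 -158.42510768509308
0.1263817588246698 111.67897288079136
tool delta units [-0.26925386  0.09165053  3.00239751]
tool delta units [-0.27450296  0.11308458  3.0023813 ]
```

Call:
servo_tool(
  deltas=[
    [[0,0,-0.0142],[0,0,0],85],
    [[0,0,0],[-0.27,0.1,0.5],50],
    [[0,0,0],[0,0,0.8],50],
    [[0,0,0],[0,0,0.8],50],
    [[0,0,0],[0,0,0.6],50],
    [[0,0,0],[0,0,0.38],50],
    [[0,0,0],[0,0,0],50],
    [[0,0,0],[0,0,0],5],
    [[0,0,0],[0,0,0],5],
    [[0,0,0],[0,0,0],5],
    [[0,0,0],[0,0,0],5],
    [[0,0,0],[0,0,0],5],
  ],
)

```text
time: 4.28
tool_pos: [0.5716, 0.1823, 0.2145]
eef_rot: [-1.761, -2.602, -0.003]
contact_force: [-1.0, 1.4, 2.5]
grip_width: 0.0129
finger_force: 61.5
```

Call:
servo_tool(
  deltas=[
    [[0,0,0],[0,0,0],5],
    [[0,0,0],[0,0,0],5],
    [[0,0,0],[0,0,-0.1],5],
    [[0,0,0],[0,0,-0.2],5],
    [[0,0,0],[0,0,-0.4],5],
    [[0,0,0],[0,0,-0.4],5],
    [[0,0,0],[0,0,-0.4],5],
    [[0,0,0],[0,0,0],5],
    [[0,0,0],[0,0,0],5],
  ],
)

```text
time: 5.03
tool_pos: [0.5717, 0.1813, 0.2734]
eef_rot: [1.761, 2.6, 0.002]
contact_force: [0.5, -0.0, -5.1]
grip_width: 0.0133
finger_force: 60.6
```

```bash
python3 - <<'E'
from h import *
for n in ["top","side"]:
    f,K,R,t=cam(n)
    if n=="side": save("s2.png",f[100:260,130:300],4)
    h=cv2.cvtColor(f,cv2.COLOR_RGB2HSV); m=cv2.inRange(h,(3,90,50),(18,255,210))
    roi=np.zeros_like(m)
    x0,y0,x1,y1=(265,175,345,265) if n=="top" else (200,235,312,316)
    roi[y0:y1,x0:x1]=m[y0:y1,x0:x1]
    c=max(cv2.findContours(roi,0,2)[0],key=cv2.contourArea)
    w=np.array([px2w(p[0],.016,K,R,t)[:2] for p in c],np.float32)
    (cx,cy),s,a=cv2.minAreaRect(w*1000); print(n,cx,cy,s,a)
st=ctrl.state(); Rm=Ro.from_rotvec(st["eef_rot"]).as_matrix();print(Rm.round(3).tolist())
E
```

```text
top 506.23638916015625 -174.64987182617188 (217.94239807128906, 167.28762817382812) 13.569416999816895
side 500.3236999511719 -180.52542114257812 (218.83457946777344, 168.14617919921875) 13.702210426330566
[[-0.371, 0.929, -0.003], [0.929, 0.371, -0.001], [-0.0, -0.003, -1.0]]
```

View pics/s2.png

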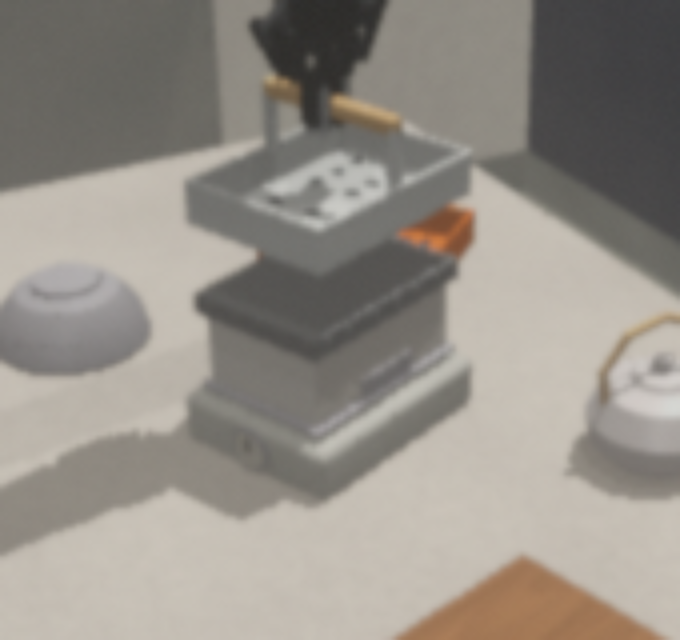

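The tray is lifted clear; its bar is in the jaws at about (330,105), and the dark lid stays on the tub at (325,300). Next, the tray goes to the board.

Call:
servo_tool(
  deltas=[
    [[0,0,0.011],[0,0,0],5],
    [[0,0,0.011],[0,0,0],5],
    [[0,0,0],[-0.3,-0.14,0],5],
    [[0,0,0],[-0.6,-0.28,0],5],
    [[0,0,0],[-0.8,-0.37,0],5],
    [[0,0,0],[-1.0,-0.46,0],5],
    [[0,0,0],[-0.97,-0.45,0],5],
    [[0,0,0],[-0.97,-0.45,0],5],
    [[0,0,0],[-0.97,-0.45,0],5],
    [[0,0,0],[-0.97,-0.45,0],5],
    [[0,0,0],[-0.8,-0.37,0],5],
    [[0,0,0],[-0.6,-0.28,0],5],
  ],
)

```text
time: 6.13
tool_pos: [0.502, -0.1626, 0.2723]
eef_rot: [-1.941, -2.469, 0.004]
contact_force: [-0.0, -0.2, -4.5]
grip_width: 0.0127
finger_force: 60.6
```

Call:
servo_tool(
  deltas=[
    [[0,0,0],[-0.31,-0.12,0.2],5],
    [[0,0,0],[0,0,0.5],5],
    [[0,0,0],[0,0,0.8],5],
    [[0,0,0],[0,0,0.8],5],
    [[0,0,0],[0,0,0.8],5],
    [[0,0,0],[0,0,0.5],5],
    [[0,0,0],[0,0,0.3],5],
    [[0,0,0],[0,0,0.1],5],
    [[0,0,0],[0,0,0],5],
    [[0,0,0],[0,0,0],5],
  ],
)

```text
time: 6.97
tool_pos: [0.5046, -0.171, 0.1141]
eef_rot: [1.935, 2.472, 0.001]
contact_force: [-0.1, -0.6, -3.8]
grip_width: 0.0128
finger_force: 60.6
```

Call:
servo_tool(
  deltas=[
    [[0,0,0],[-0.12,-0.05,0.15],5],
    [[0,0,0],[0,0,0.12],5],
    [[0,0,0],[0,0,0.08],5],
    [[0,0,0],[0,0,0.03],5],
    [[0,0,0],[0,0,0.03],5],
    [[0,0,0],[0,0,0],5],
  ],
)

```text
time: 7.47
tool_pos: [0.5026, -0.175, 0.0972]
eef_rot: [-1.935, -2.472, -0.001]
contact_force: [-4.6, 2.3, 4.6]
grip_width: 0.0128
finger_force: 61.8
```

Call:
servo_tool(
  deltas=[
    [[0,0,0],[0,0,0],50],
    [[0,0,0],[0,0,0],50],
    [[0,0,0],[0,0,0],50],
    [[0,0,0],[0,0,0],50],
    [[0,0,0],[0,0,-0.4],50],
    [[0,0,0],[0,0,-0.8],50],
    [[0,0,0],[0,0,-1],50],
    [[0,0,0],[0,0,-1],50],
    [[0,0,0],[0,0,-1],50],
    [[0,0,0],[0,0,-1],50],
    [[0,0,0],[0,0,-0.8],50],
  ],
)

```text
time: 8.38
tool_pos: [0.5036, -0.1762, 0.3402]
eef_rot: [1.936, 2.47, 0.004]
contact_force: [1.8, -1.0, -0.1]
grip_width: 0.0497
finger_force: 0.0
```

Call:
servo_tool(
  deltas=[
    [[0,0,0],[0.5,0.2,0],0],
    [[0,0,0],[0.85,0.39,0],0],
    [[0,0,0],[0.85,0.39,0],0],
    [[0,0,0],[0.85,0.39,0],0],
    [[0,0,0],[0.85,0.39,0],0],
    [[0,0,0],[0.85,0.39,0],0],
    [[0,0,0],[0.85,0.39,0],0],
    [[0,0,0],[0.85,0.39,0],0],
    [[0,0,0],[0.85,0.39,0],0],
    [[0,0,0],[0.93,0.37,0],0],
    [[0,0,-0.0105],[0,0,0],0],
    [[0,0,-0.0105],[0,0,0],0],
  ],
)

```text
time: 9.38
tool_pos: [0.5668, 0.1848, 0.3359]
eef_rot: [-1.755, -2.605, 0.0]
contact_force: [-0.1, -1.2, 0.1]
grip_width: -0.0001
finger_force: 0.0
```

Call:
servo_tool(
  deltas=[
    [[0,0,0],[0,0,0],0],
    [[0,0,0],[0,0,0],0],
  ],
)

```text
time: 9.55
tool_pos: [0.5675, 0.1792, 0.3367]
eef_rot: [1.772, 2.594, -0.0]
contact_force: [0.8, -0.2, -0.4]
grip_width: 0.0001
finger_force: 0.0
```

```bash
python3 - <<'E'
from h import *
f,K,R,t=cam("wrist"); save("w3.png",f,1.5)
r=ctrl.trace("wrist","lid_mid"); print([(d["confidence"],d["rect"]) for d in r])
for d in r[:1]:
    c=max(cv2.findContours(d["mask"].astype(np.uint8),0,2)[0],key=cv2.contourArea)
    w=np.array([px2w(p[0],.1335,K,R,t)[:2] for p in c],np.float32); print(cv2.minAreaRect(w*1000))
st=ctrl.state(); Rm=Ro.from_rotvec(st["eef_rot"]).as_matrix(); print(st["time"],st["tool_pos"],st["contact_force"],Rm.round(3).tolist())
E
```

```text
[(0.86, [176.8, 116.4, 151.7, 101.4])]
((568.5429077148438, 178.79046630859375), (174.15582275390625, 124.57650756835938), 20.722335815429688)
9.65 [0.56750266 0.17860755 0.33680744] [-0.47842559 -0.27402428  0.10034584] [[-0.363, 0.932, 0.0], [0.932, 0.363, 0.0], [-0.0, 0.0, -1.0]]
```

View pics/w3.png

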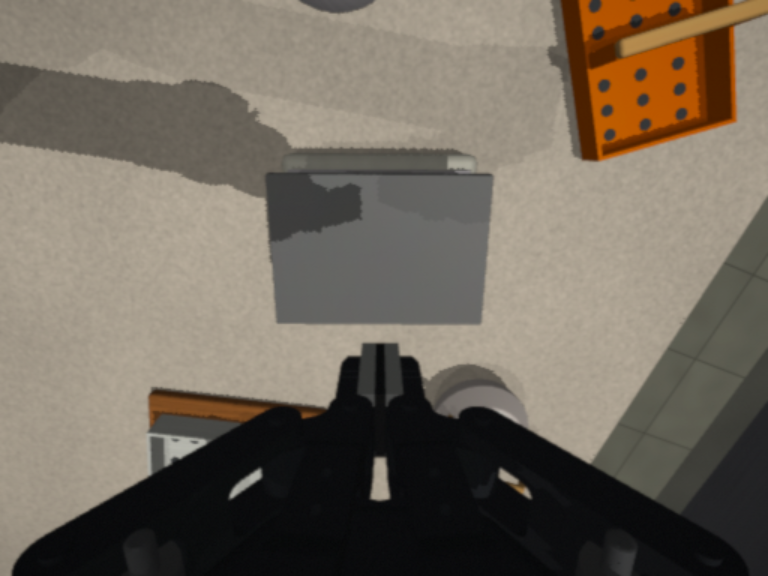

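The grey lid lies clear at corners (266,174), (493,174), (481,323) and (277,323), and the tray sits on the board at lower left. The tool axes line up with the lid, so I'll start pressing at corner a.

Call:
servo_tool(
  deltas=[
    [[0,0,0],[0.6,0.9,0.3],0],
    [[0,0,0],[0.58,0.9,0.6],0],
    [[0,0,0],[0,0,0.9],0],
    [[0,0,0],[0,0,0.9],0],
    [[0,0,0],[0,0,0.8],0],
    [[0,0,0],[0,0,0.5],0],
    [[0,0,0],[0,0,0.3],0],
    [[0,0,0],[0,0,0.1],0],
    [[0,0,0],[0,0,0],0],
    [[0,0,0],[0,0,0],0],
  ],
)

```text
time: 10.48
tool_pos: [0.6128, 0.2421, 0.1669]
eef_rot: [1.77, 2.594, 0.004]
contact_force: [0.6, -0.7, 0.1]
grip_width: 0.0001
finger_force: 0.0
```

Call:
servo_tool(
  deltas=[
    [[0,0,0],[0.1,0.16,0.1],0],
    [[0,0,0],[0,0,0.1],0],
    [[0,0,0],[0,0,0.03],0],
    [[0,0,0],[0,0,0.03],0],
    [[0,0,0],[0,0,0.03],0],
    [[0,0,0],[0,0,0],0],
  ],
)

```text
time: 10.98
tool_pos: [0.6158, 0.2479, 0.1534]
eef_rot: [-1.77, -2.596, 0.001]
contact_force: [0.2, -0.3, -1.4]
grip_width: 0.0002
finger_force: 0.0
```

Call:
servo_tool(
  deltas=[
    [[0,0,0],[0,0,0.03],0],
    [[0,0,0],[0,0,0.03],0],
    [[0,0,0],[0,0,0.03],0],
    [[0,0,0],[0,0,0.03],0],
    [[0,0,0],[0,0,0],0],
  ],
)

```text
time: 11.4
tool_pos: [0.6161, 0.248, 0.1502]
eef_rot: [-1.77, -2.595, -0.001]
contact_force: [-3.2, 0.2, 7.3]
grip_width: -0.0001
finger_force: 3.8
```

Call:
servo_tool(
  deltas=[
    [[0,0,0],[0,0,0.03],0],
    [[0,0,0],[0,0,0.03],0],
    [[0,0,0],[0,0,0],0],
  ],
)

```text
time: 11.65
tool_pos: [0.6162, 0.2481, 0.1485]
eef_rot: [-1.769, -2.595, -0.001]
contact_force: [-4.6, -0.8, 9.9]
grip_width: -0.0002
finger_force: 5.0
```

Call:
servo_tool(
  deltas=[
    [[0,0,0],[0,0,0.03],0],
    [[0,0,0],[0,0,0.03],0],
    [[0,0,0],[0,0,0.03],0],
    [[0,0,0],[0,0,0],0],
  ],
)

```text
time: 11.98
tool_pos: [0.6163, 0.2481, 0.1456]
eef_rot: [-1.769, -2.595, -0.001]
contact_force: [-4.3, -1.1, 13.2]
grip_width: 0.0002
finger_force: 6.2
```

Call:
servo_tool(
  deltas=[
    [[0,0,0],[0,0,0.03],0],
    [[0,0,0],[0,0,0.03],0],
    [[0,0,0],[0,0,0],0],
  ],
)

```text
time: 12.23
tool_pos: [0.6164, 0.2482, 0.1438]
eef_rot: [-1.769, -2.595, -0.002]
contact_force: [-5.9, -0.8, 14.9]
grip_width: 0.0001
finger_force: 7.2
```

Call:
servo_tool(
  deltas=[
    [[0,0,0],[0,0,0.03],0],
    [[0,0,0],[0,0,0.03],0],
    [[0,0,0],[0,0,0],0],
  ],
)

```text
time: 12.48
tool_pos: [0.6164, 0.2482, 0.1423]
eef_rot: [-1.769, -2.594, -0.002]
contact_force: [-7.5, -1.5, 17.8]
grip_width: -0.0001
finger_force: 9.2
```

Call:
servo_tool(
  deltas=[
    [[0,0,0],[0,0,0.03],0],
    [[0,0,0],[0,0,0.03],0],
    [[0,0,0],[0,0,0],0],
  ],
)

```text
time: 12.73
tool_pos: [0.6165, 0.2482, 0.1409]
eef_rot: [-1.769, -2.594, -0.002]
contact_force: [-10.0, -1.8, 22.3]
grip_width: -0.0
finger_force: 11.1
```

Call:
servo_tool(
  deltas=[
    [[0,0,0],[0,0,0.03],0],
    [[0,0,0],[0,0,0.03],0],
    [[0,0,0],[0,0,0],0],
    [[0,0,0],[0,0,0],0],
  ],
)

```text
time: 13.07
tool_pos: [0.6165, 0.2482, 0.1397]
eef_rot: [-1.769, -2.594, -0.003]
contact_force: [-10.0, -3.4, 25.8]
grip_width: -0.0001
finger_force: 12.9
```

Call:
servo_tool(
  deltas=[
    [[0,0,0],[0,0,-0.3],0],
    [[0,0,0],[0,0,-0.5],0],
    [[0,0,0],[0,-0.5,0],0],
    [[0,0,0],[0,-0.8,0],0],
    [[0,0,0],[0,-0.9,0],0],
    [[0,0,0],[0,-0.9,0],0],
    [[0,0,0],[0,-0.5,0],0],
    [[0,0,0],[0,0,0],0],
    [[0,0,0],[0,0,0],0],
  ],
)

```text
time: 13.82
tool_pos: [0.481, 0.1953, 0.1651]
eef_rot: [-1.769, -2.595, -0.001]
contact_force: [0.8, -0.5, 0.4]
grip_width: -0.0001
finger_force: 0.0
```

Call:
servo_tool(
  deltas=[
    [[0,0,0],[0,0,0.15],0],
    [[0,0,0],[0,0,0.1],0],
    [[0,0,0],[0,0,0.05],0],
    [[0,0,0],[0,0,0.05],0],
    [[0,0,0],[0,0,0.05],0],
    [[0,0,0],[0,0,0.03],0],
    [[0,0,0],[0,0,0.03],0],
    [[0,0,0],[0,0,0.03],0],
    [[0,0,0],[0,0,0],0],
  ],
)

```text
time: 14.57
tool_pos: [0.4828, 0.1959, 0.1473]
eef_rot: [-1.769, -2.595, -0.001]
contact_force: [-4.0, -2.0, 14.2]
grip_width: 0.0002
finger_force: 6.7
```

Call:
servo_tool(
  deltas=[
    [[0,0,0],[0,0,0.03],0],
    [[0,0,0],[0,0,0.03],0],
    [[0,0,0],[0,0,0.03],0],
    [[0,0,0],[0,0,0.03],0],
    [[0,0,0],[0,0,0],0],
  ],
)

```text
time: 14.98
tool_pos: [0.4828, 0.196, 0.143]
eef_rot: [-1.769, -2.594, -0.001]
contact_force: [-5.7, -1.2, 16.4]
grip_width: 0.0001
finger_force: 8.4
```

Call:
servo_tool(
  deltas=[
    [[0,0,0],[0,0,0.03],0],
    [[0,0,0],[0,0,0.03],0],
    [[0,0,0],[0,0,0.03],0],
    [[0,0,0],[0,0,0],0],
    [[0,0,0],[0,0,0],0],
  ],
)

```text
time: 15.4
tool_pos: [0.4829, 0.196, 0.1406]
eef_rot: [-1.769, -2.593, -0.001]
contact_force: [-8.0, -2.7, 23.2]
grip_width: 0.0001
finger_force: 11.8
```

Call:
servo_tool(
  deltas=[
    [[0,0,0],[0,0,0.02],0],
    [[0,0,0],[0,0,0],0],
    [[0,0,0],[0,0,0],0],
  ],
)

```text
time: 15.65
tool_pos: [0.4829, 0.196, 0.1401]
eef_rot: [-1.769, -2.593, -0.001]
contact_force: [-8.5, -2.5, 26.0]
grip_width: 0.0001
finger_force: 12.6
```

Call:
servo_tool(
  deltas=[
    [[0,0,0],[0,0,-0.3],0],
    [[0,0,0],[0,0,-0.5],0],
    [[0,0,0],[-0.4,0,0],0],
    [[0,0,0],[-0.8,0,0],0],
    [[0,0,0],[-0.75,0,0],0],
    [[0,0,0],[-0.4,0,0],0],
    [[0,0,0],[0,0,0],0],
    [[0,0,0],[0,0,0],0],
  ],
)

```text
time: 16.32
tool_pos: [0.5168, 0.1068, 0.1681]
eef_rot: [1.774, 2.593, -0.001]
contact_force: [0.0, 0.3, -0.6]
grip_width: -0.0
finger_force: 0.0
```

Call:
servo_tool(
  deltas=[
    [[0,0,0],[0,0,0.15],0],
    [[0,0,0],[0,0,0.1],0],
    [[0,0,0],[0,0,0.05],0],
    [[0,0,0],[0,0,0.05],0],
    [[0,0,0],[0,0,0.05],0],
    [[0,0,0],[0,0,0],0],
    [[0,0,0],[0,0,0],0],
  ],
)

```text
time: 16.9
tool_pos: [0.5161, 0.1088, 0.1524]
eef_rot: [-1.768, -2.596, -0.0]
contact_force: [-0.3, 0.5, 1.8]
grip_width: -0.0
finger_force: 0.8
```

Call:
servo_tool(
  deltas=[
    [[0,0,0],[0,0,0.03],0],
    [[0,0,0],[0,0,0.03],0],
    [[0,0,0],[0,0,0.03],0],
    [[0,0,0],[0,0,0.03],0],
    [[0,0,0],[0,0,0],0],
  ],
)

```text
time: 17.32
tool_pos: [0.5164, 0.1086, 0.1489]
eef_rot: [-1.768, -2.595, -0.001]
contact_force: [-4.3, 1.1, 10.4]
grip_width: -0.0
finger_force: 5.4
```

Call:
servo_tool(
  deltas=[
    [[0,0,0],[0,0,0.03],0],
    [[0,0,0],[0,0,0.03],0],
    [[0,0,0],[0,0,0.03],0],
    [[0,0,0],[0,0,0.03],0],
    [[0,0,0],[0,0,0.03],0],
    [[0,0,0],[0,0,0],0],
  ],
)

```text
time: 17.82
tool_pos: [0.5164, 0.1085, 0.1435]
eef_rot: [-1.768, -2.594, -0.002]
contact_force: [-5.9, 0.4, 14.8]
grip_width: 0.0002
finger_force: 7.3
```

Call:
servo_tool(
  deltas=[
    [[0,0,0],[0,0,0.03],0],
    [[0,0,0],[0,0,0.03],0],
    [[0,0,0],[0,0,0.03],0],
    [[0,0,0],[0,0,0],0],
  ],
)

```text
time: 18.15
tool_pos: [0.5165, 0.1085, 0.1409]
eef_rot: [-1.768, -2.593, -0.002]
contact_force: [-8.7, -0.3, 21.6]
grip_width: 0.0001
finger_force: 11.0
```

Call:
servo_tool(
  deltas=[
    [[0,0,0],[0,0,0.03],0],
    [[0,0,0],[0,0,0.02],0],
    [[0,0,0],[0,0,0],0],
    [[0,0,0],[0,0,0],0],
  ],
)

```text
time: 18.48
tool_pos: [0.5165, 0.1085, 0.1397]
eef_rot: [-1.768, -2.593, -0.002]
contact_force: [-10.3, 0.4, 25.8]
grip_width: 0.0001
finger_force: 12.8
```

Call:
servo_tool(
  deltas=[
    [[0,0,0],[0,0,-0.3],0],
    [[0,0,0],[0,0,-0.5],0],
    [[0,0,0],[0,0.5,0],0],
    [[0,0,0],[0,0.8,0],0],
    [[0,0,0],[0,0.9,0],0],
    [[0,0,0],[0,0.9,0],0],
    [[0,0,0],[0,0.5,0],0],
    [[0,0,0],[0,0,0],0],
    [[0,0,0],[0,0,0],0],
  ],
)

```text
time: 19.23
tool_pos: [0.6511, 0.1604, 0.1672]
eef_rot: [1.768, 2.595, -0.002]
contact_force: [-0.4, -0.4, 0.3]
grip_width: 0.0004
finger_force: 0.0
```

Call:
servo_tool(
  deltas=[
    [[0,0,0],[0,0,0.15],0],
    [[0,0,0],[0,0,0.1],0],
    [[0,0,0],[0,0,0.05],0],
    [[0,0,0],[0,0,0.05],0],
    [[0,0,0],[0,0,0.05],0],
    [[0,0,0],[0,0,0.03],0],
    [[0,0,0],[0,0,0],0],
  ],
)

```text
time: 19.82
tool_pos: [0.6498, 0.1604, 0.1509]
eef_rot: [-1.769, -2.595, 0.001]
contact_force: [-0.9, 0.4, 1.2]
grip_width: 0.0003
finger_force: 1.0
```

Call:
servo_tool(
  deltas=[
    [[0,0,0],[0,0,0.03],0],
    [[0,0,0],[0,0,0.03],0],
    [[0,0,0],[0,0,0.03],0],
    [[0,0,0],[0,0,0.03],0],
    [[0,0,0],[0,0,0.03],0],
    [[0,0,0],[0,0,0.03],0],
    [[0,0,0],[0,0,0],0],
  ],
)

```text
time: 20.4
tool_pos: [0.6502, 0.1605, 0.1464]
eef_rot: [-1.769, -2.594, -0.0]
contact_force: [-7.0, -2.3, 13.3]
grip_width: -0.0002
finger_force: 7.1
```

Call:
servo_tool(
  deltas=[
    [[0,0,0],[0,0,0.03],0],
    [[0,0,0],[0,0,0.03],0],
    [[0,0,0],[0,0,0.03],0],
    [[0,0,0],[0,0,0],0],
  ],
)

```text
time: 20.73
tool_pos: [0.6503, 0.1605, 0.1433]
eef_rot: [-1.769, -2.594, -0.001]
contact_force: [-7.3, -1.1, 14.3]
grip_width: -0.0
finger_force: 7.6
```

Call:
servo_tool(
  deltas=[
    [[0,0,0],[0,0,0.03],0],
    [[0,0,0],[0,0,0.03],0],
    [[0,0,0],[0,0,0.03],0],
    [[0,0,0],[0,0,0],0],
  ],
)

```text
time: 21.07
tool_pos: [0.6503, 0.1604, 0.1411]
eef_rot: [-1.769, -2.594, -0.001]
contact_force: [-9.8, -1.8, 19.7]
grip_width: 0.0003
finger_force: 10.6
```

Call:
servo_tool(
  deltas=[
    [[0,0,0],[0,0,0.03],0],
    [[0,0,0],[0,0,0.02],0],
    [[0,0,0],[0,0,0],0],
    [[0,0,0],[0,0,0],0],
  ],
)

```text
time: 21.4
tool_pos: [0.6504, 0.1605, 0.1401]
eef_rot: [-1.768, -2.593, -0.002]
contact_force: [-10.6, -2.1, 24.0]
grip_width: -0.0003
finger_force: 12.1
```

Every corner has gone in. A second round will make sure none lifted again.

Call:
servo_tool(
  deltas=[
    [[0,0,0],[0,0,-0.3],0],
    [[0,0,0],[0,0,-0.5],0],
    [[0,0,0],[0.4,0,0],0],
    [[0,0,0],[0.8,0,0],0],
    [[0,0,0],[0.75,0,0],0],
    [[0,0,0],[0.4,0,0],0],
    [[0,0,0],[0,0,0],0],
    [[0,0,0],[0,0,0.15],0],
    [[0,0,0],[0,0,0.15],0],
    [[0,0,0],[0,0,0.06],0],
    [[0,0,0],[0,0,0.06],0],
    [[0,0,0],[0,0,0],0],
  ],
)

```text
time: 22.4
tool_pos: [0.6161, 0.246, 0.1486]
eef_rot: [1.773, 2.593, -0.003]
contact_force: [-0.8, 0.4, -0.1]
grip_width: -0.0002
finger_force: 0.0
```

Call:
servo_tool(
  deltas=[
    [[0,0,0],[0,0,0.05],0],
    [[0,0,0],[0,0,0.05],0],
    [[0,0,0],[0,0,0.05],0],
    [[0,0,0],[0,0,0.04],0],
    [[0,0,0],[0,0,0],0],
    [[0,0,0],[0,0,0],0],
  ],
)

```text
time: 22.9
tool_pos: [0.6167, 0.2467, 0.1447]
eef_rot: [1.771, 2.595, -0.0]
contact_force: [-4.6, -3.4, 11.5]
grip_width: -0.0001
finger_force: 5.5
```

Call:
servo_tool(
  deltas=[
    [[0,0,0],[0,0,0.05],0],
    [[0,0,0],[0,0,0.05],0],
    [[0,0,0],[0,0,0.04],0],
    [[0,0,0],[0,0,0],0],
    [[0,0,0],[0,0,0],0],
  ],
)

```text
time: 23.32
tool_pos: [0.6167, 0.2467, 0.1414]
eef_rot: [-1.771, -2.594, -0.0]
contact_force: [-7.8, -3.3, 20.3]
grip_width: 0.0002
finger_force: 10.1
```

Call:
servo_tool(
  deltas=[
    [[0,0,0],[0,0,-0.3],0],
    [[0,0,0],[0,0,-0.5],0],
    [[0,0,0],[0,-0.5,0],0],
    [[0,0,0],[0,-0.8,0],0],
    [[0,0,0],[0,-0.9,0],0],
    [[0,0,0],[0,-0.9,0],0],
    [[0,0,0],[0,-0.5,0],0],
    [[0,0,0],[0,0,0],0],
    [[0,0,0],[0,0,0.15],0],
    [[0,0,0],[0,0,0.15],0],
    [[0,0,0],[0,0,0.05],0],
    [[0,0,0],[0,0,0],0],
  ],
)

```text
time: 24.32
tool_pos: [0.4825, 0.1957, 0.1535]
eef_rot: [1.769, 2.596, -0.002]
contact_force: [-0.2, -0.0, -0.2]
grip_width: -0.0
finger_force: 0.0
```

Call:
servo_tool(
  deltas=[
    [[0,0,0],[0,0,0.05],0],
    [[0,0,0],[0,0,0.05],0],
    [[0,0,0],[0,0,0.05],0],
    [[0,0,0],[0,0,0.05],0],
    [[0,0,0],[0,0,0],0],
    [[0,0,0],[0,0,0],0],
  ],
)

```text
time: 24.82
tool_pos: [0.4825, 0.1956, 0.1469]
eef_rot: [1.77, 2.595, 0.001]
contact_force: [-0.6, -1.5, 4.9]
grip_width: 0.0002
finger_force: 2.2
```

Call:
servo_tool(
  deltas=[
    [[0,0,0],[0,0,0.05],0],
    [[0,0,0],[0,0,0.05],0],
    [[0,0,0],[0,0,0.05],0],
    [[0,0,0],[0,0,0.05],0],
    [[0,0,0],[0,0,0],0],
    [[0,0,0],[0,0,0],0],
  ],
)

```text
time: 25.32
tool_pos: [0.4826, 0.1956, 0.1413]
eef_rot: [-1.769, -2.594, -0.002]
contact_force: [-6.5, -2.6, 20.5]
grip_width: -0.0003
finger_force: 10.2
```

Call:
servo_tool(
  deltas=[
    [[0,0,0],[0,0,-0.3],0],
    [[0,0,0],[0,0,-0.5],0],
    [[0,0,0],[-0.4,0,0],0],
    [[0,0,0],[-0.8,0,0],0],
    [[0,0,0],[-0.75,0,0],0],
    [[0,0,0],[-0.4,0,0],0],
    [[0,0,0],[0,0,0],0],
    [[0,0,0],[0,0,0.2],0],
    [[0,0,0],[0,0,0.15],0],
    [[0,0,0],[0,0,0.05],0],
    [[0,0,0],[0,0,0.05],0],
    [[0,0,0],[0,0,0],0],
  ],
)

```text
time: 26.32
tool_pos: [0.5153, 0.1092, 0.1514]
eef_rot: [-1.766, -2.597, 0.002]
contact_force: [-0.6, -0.7, -0.5]
grip_width: -0.0002
finger_force: 0.0
```

Call:
servo_tool(
  deltas=[
    [[0,0,0],[0,0,0.05],0],
    [[0,0,0],[0,0,0.05],0],
    [[0,0,0],[0,0,0.05],0],
    [[0,0,0],[0,0,0.05],0],
    [[0,0,0],[0,0,0.04],0],
    [[0,0,0],[0,0,0],0],
    [[0,0,0],[0,0,0],0],
  ],
)

```text
time: 26.9
tool_pos: [0.5166, 0.1085, 0.1444]
eef_rot: [-1.769, -2.595, -0.002]
contact_force: [-4.9, -0.3, 10.6]
grip_width: 0.0003
finger_force: 5.7
```

Call:
servo_tool(
  deltas=[
    [[0,0,0],[0,0,0.05],0],
    [[0,0,0],[0,0,0.05],0],
    [[0,0,0],[0,0,0.04],0],
    [[0,0,0],[0,0,0],0],
    [[0,0,0],[0,0,0],0],
  ],
)

```text
time: 27.32
tool_pos: [0.5167, 0.1085, 0.1406]
eef_rot: [-1.768, -2.593, -0.002]
contact_force: [-8.4, -1.3, 22.6]
grip_width: -0.0004
finger_force: 11.3
```

Call:
servo_tool(
  deltas=[
    [[0,0,0],[0,0,-0.3],0],
    [[0,0,0],[0,0,-0.5],0],
    [[0,0,0],[0,0.5,0],0],
    [[0,0,0],[0,0.8,0],0],
    [[0,0,0],[0,0.9,0],0],
    [[0,0,0],[0,0.9,0],0],
    [[0,0,0],[0,0.5,0],0],
    [[0,0,0],[0,0,0],0],
    [[0,0,0],[0,0,0.2],0],
    [[0,0,0],[0,0,0.2],0],
    [[0,0,0],[0,0,0.05],0],
    [[0,0,0],[0,0,0],0],
  ],
)

```text
time: 28.32
tool_pos: [0.648, 0.1597, 0.1493]
eef_rot: [-1.769, -2.593, 0.005]
contact_force: [0.4, -0.8, 0.4]
grip_width: 0.0004
finger_force: 0.0
```

Call:
servo_tool(
  deltas=[
    [[0,0,0],[0,0,0.05],0],
    [[0,0,0],[0,0,0.05],0],
    [[0,0,0],[0,0,0.05],0],
    [[0,0,0],[0,0,0.04],0],
    [[0,0,0],[0,0,0.04],0],
    [[0,0,0],[0,0,0],0],
    [[0,0,0],[0,0,0],0],
  ],
)

```text
time: 28.9
tool_pos: [0.65, 0.1603, 0.1447]
eef_rot: [-1.769, -2.594, -0.0]
contact_force: [-5.3, -1.1, 11.4]
grip_width: -0.0003
finger_force: 5.5
```

Call:
servo_tool(
  deltas=[
    [[0,0,0],[0,0,-0.5],0],
    [[0,0,0],[0,0,-0.9],0],
    [[0,0,0],[0,0,-0.9],0],
    [[0,0,0],[0.3,-0.45,-0.8],0],
    [[0,0,0],[0.3,-0.45,-0.8],0],
    [[0,0,0],[0.3,-0.45,-0.8],0],
    [[0,0,0],[0.27,-0.45,-0.3],0],
    [[0,0,0],[0,0,0],0],
    [[0,0,0],[0,0,0],0],
    [[0,0,0],[0,0,0],0],
  ],
)

```text
time: 29.73
tool_pos: [0.5661, 0.1776, 0.3413]
eef_rot: [-1.769, -2.596, 0.001]
contact_force: [0.3, 0.8, -0.4]
grip_width: -0.0001
finger_force: 0.0
```

```bash
python3 - <<'E'
from h import *
f,K,R,t=cam("wrist")
r=ctrl.trace("wrist","lid_mid"); print([(d["confidence"],d["rect"]) for d in r])
for d in r[:1]:
    c=max(cv2.findContours(d["mask"].astype(np.uint8),0,2)[0],key=cv2.contourArea)
    w=np.array([px2w(p[0],.1315,K,R,t)[:2] for p in c],np.float32); print(cv2.minAreaRect(w*1000))
st=ctrl.state(); Rm=Ro.from_rotvec(st["eef_rot"]).as_matrix(); print(st["time"],st["tool_pos"],Rm.round(3).tolist())
E
```

```text
[]
29.8333 [0.56615871 0.17717261 0.34032262] [[-0.365, 0.931, -0.002], [0.931, 0.365, -0.002], [-0.001, -0.002, -1.0]]
```

```bash
python3 - <<'E'
from h import *
f,K,R,t=cam("wrist"); save("w4.png",f,1.5)
for nm in ["lid_mid","lid_corner_a"]:
  r=ctrl.trace("wrist",nm); print([(d["confidence"],d["rect"]) for d in r])
  for d in r[:1]:
    c=max(cv2.findContours(d["mask"].astype(np.uint8),0,2)[0],key=cv2.contourArea)
    w=np.array([px2w(p[0],.1315,K,R,t)[:2] for p in c],np.float32); print(cv2.minAreaRect(w*1000))
E
```

```text
[(0.92, [184.0, 114.7, 145.5, 99.3])]
((568.6047973632812, 179.1766357421875), (172.59780883789062, 123.2724838256836), 21.407968521118164)
[(0.63, [179.9, 113.8, 150.7, 101.2])]
((568.4385986328125, 178.3397674560547), (173.78964233398438, 123.93333435058594), 20.913270950317383)
```

View pics/w4.png

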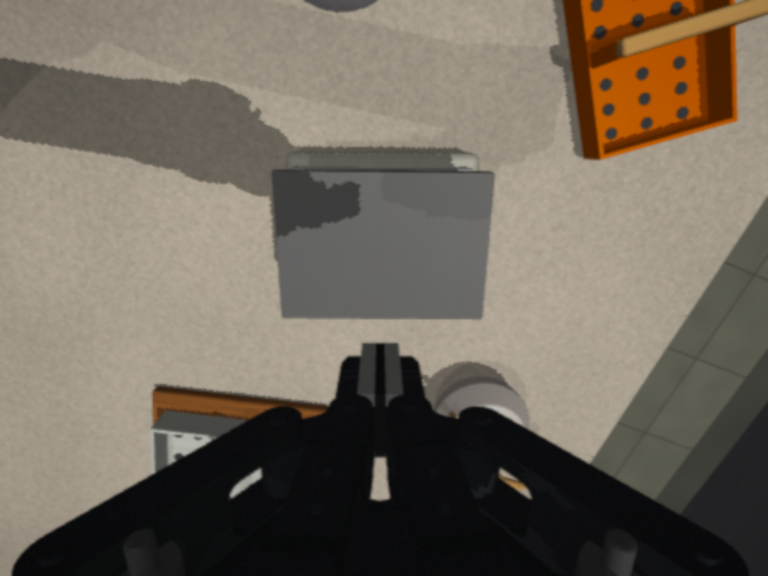

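The seated lid shows square at corners (273,170), (493,172), (482,318) and (283,318), with its centre near (0.5685, 0.179). Next I fetch the tray.

Call:
servo_tool(
  deltas=[
    [[0,0,0.0104],[0,0,0],50],
    [[0,0,0.0104],[0,0,0],50],
    [[0,0,0],[-0.4,-0.18,0],50],
    [[0,0,0],[-0.8,-0.36,0],50],
    [[0,0,0],[-0.9,-0.4,0],50],
    [[0,0,0],[-0.9,-0.4,0],50],
    [[0,0,0],[-0.9,-0.4,0],50],
    [[0,0,0],[-0.9,-0.4,0],50],
    [[0,0,0],[-0.9,-0.4,0],50],
    [[0,0,0],[-0.9,-0.4,0],50],
    [[0,0,0],[-0.9,-0.4,0],50],
    [[0,0,0],[-0.6,-0.28,0],50],
  ],
)

```text
time: 30.98
tool_pos: [0.5009, -0.178, 0.342]
eef_rot: [1.941, 2.469, -0.002]
contact_force: [-1.1, -0.5, 0.1]
grip_width: 0.0498
finger_force: 0.0
```

Call:
servo_tool(
  deltas=[
    [[0,0,0],[0,0,0],50],
    [[0,0,0],[0,0,0],50],
    [[0,0,0],[0,0,0.5],50],
    [[0,0,0],[0,0,0.8],50],
    [[0,0,0],[0,0,0.8],50],
    [[0,0,0],[0,0,0.8],50],
    [[0,0,0],[0,0,0.4],50],
    [[0,0,0],[0,0,0.2],50],
    [[0,0,0],[0,0,0],50],
    [[0,0,0],[0,0,0],50],
  ],
)

```text
time: 31.82
tool_pos: [0.5043, -0.171, 0.2023]
eef_rot: [1.933, 2.476, -0.0]
contact_force: [-0.4, 0.4, 0.0]
grip_width: 0.0499
finger_force: 0.0
```

```bash
python3 - <<'E'
from h import *
st=ctrl.state(); Rm=Ro.from_rotvec(st["eef_rot"]).as_matrix(); print(Rm.round(3).tolist())
print(np.degrees(np.arctan2(Rm[1,1],Rm[0,1])), Rm.T@(np.array([.5028,-.175,.0972])-st["tool_pos"])/.04)
E
```

```text
[[-0.243, 0.97, 0.0], [0.97, 0.243, -0.0], [-0.0, 0.0, -1.0]]
14.046896146482354 [-0.08743019 -0.06085237  2.6273746 ]
```

Call:
servo_tool(
  deltas=[
    [[0,0,0],[-0.09,-0.06,0.5],50],
    [[0,0,0],[0,0,0.7],50],
    [[0,0,0],[0,0,0.7],50],
    [[0,0,0],[0,0,0.5],50],
    [[0,0,0],[0,0,0.22],50],
    [[0,0,0],[0,0,0],50],
    [[0,0,0],[0,0,0],50],
    [[0,0,0],[0,0,0],5],
    [[0,0,0],[0,0,0],5],
    [[0,0,0],[0,0,0],5],
    [[0,0,0],[0,0,0],5],
    [[0,0,0],[0,0,0],5],
  ],
)

```text
time: 32.82
tool_pos: [0.5036, -0.1759, 0.0988]
eef_rot: [1.934, 2.473, 0.003]
contact_force: [-0.9, 1.1, 5.3]
grip_width: 0.0131
finger_force: 60.9
```

Call:
servo_tool(
  deltas=[
    [[0,0,0],[0,0,0],5],
    [[0,0,0],[0,0,0],5],
    [[0,0,0],[0,0,-0.1],5],
    [[0,0,0],[0,0,-0.3],5],
    [[0,0,0],[0,0,-0.6],5],
    [[0,0,0],[0,0,-0.8],5],
    [[0,0,0],[0,0,-0.8],5],
    [[0,0,0],[0,0,-0.8],5],
    [[0,0,0],[0,0,-0.8],5],
    [[0,0,0],[0,0,-0.4],5],
    [[0,0,0],[0,0,0],5],
    [[0,0,0],[0,0,0],5],
  ],
)

```text
time: 33.82
tool_pos: [0.502, -0.1755, 0.2814]
eef_rot: [1.935, 2.475, 0.002]
contact_force: [0.4, 0.3, -5.0]
grip_width: 0.0132
finger_force: 59.5
```

Call:
servo_tool(
  deltas=[
    [[0,0,0],[0.3,0.14,0],5],
    [[0,0,0],[0.6,0.28,0],5],
    [[0,0,0],[0.85,0.38,0],5],
    [[0,0,0],[0.9,0.41,0],5],
    [[0,0,0],[0.95,0.43,0],5],
    [[0,0,0],[0.95,0.43,0],5],
    [[0,0,0],[0.95,0.43,0],5],
    [[0,0,0],[0.95,0.43,0],5],
    [[0,0,0],[0.85,0.39,0],5],
    [[0,0,0],[0.6,0.28,0],5],
    [[0,0,0],[0.3,0.14,0],5],
    [[0,0,-0.01],[0,0,0],5],
  ],
)

```text
time: 34.82
tool_pos: [0.5661, 0.1847, 0.2773]
eef_rot: [-1.843, -2.54, 0.007]
contact_force: [-0.6, 0.6, -4.9]
grip_width: 0.0131
finger_force: 59.5
```

Call:
servo_tool(
  deltas=[
    [[0,0,-0.0103],[0,0,0],5],
    [[0,0,0],[0,0,0.3],5],
    [[0,0,0],[0,0,0.4],5],
    [[0,0,0],[0,0,0.2],5],
    [[0,0,0],[0,0,0],5],
    [[0,0,0],[0,0,0],5],
    [[0,0,0],[0,0,0],5],
  ],
)

```text
time: 35.4
tool_pos: [0.5686, 0.1782, 0.2451]
eef_rot: [1.775, 2.592, -0.0]
contact_force: [0.5, -0.1, -4.4]
grip_width: 0.013
finger_force: 59.5
```

```bash
python3 - <<'E'
from h import *
f,K,R,t=cam("wrist"); save("w5.png",f,1.5)
st=ctrl.state(); Rm=Ro.from_rotvec(st["eef_rot"]).as_matrix()
print(st["time"],st["tool_pos"],np.degrees(np.arctan2(Rm[1,1],Rm[0,1])), Rm.T@(np.array([.5685,.179,.2125])-st["tool_pos"])/.04)
E
```

```text
35.45 [0.56892575 0.17841617 0.24567195] 21.205900053889053 [ 0.01752996 -0.00557336  0.8292915 ]
```

View pics/w5.png

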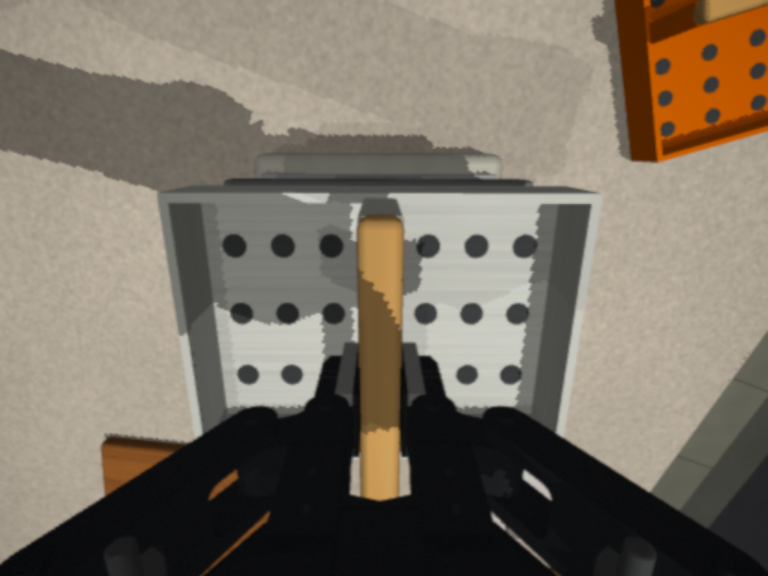

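The tray hangs square over the lid: far rim corners (160,190) and (600,195), bar end at (380,215), lid edge at (225–530,182). I'll check that it's centred in the grip.

```bash
python3 - <<'E'
from h import *
f,K,R,t=cam("wrist"); st=ctrl.state(); Rm=Ro.from_rotvec(st["eef_rot"]).as_matrix();p=st["tool_pos"]
for u,v,dz in [(160,191,-.045),(600,194,-.045),(381,216,.009)]:
    print((Rm.T@(px2w((u/1.5,v/1.5),p[2]+dz,K,R,t)-p)*1000).round(1))
# lid far edge
for u,v in [(225,182),(530,182)]: print((Rm.T@(px2w((u/1.5,v/1.5),.1315,K,R,t)-p)*1000).round(1))
E
```

```text
[ 62.  -86.6  44.9]
[60.8 88.7 45.1]
[60.4  1.  -9. ]
[ 60.4 -85.2 114.3]
[ 60.4  84.5 114.6]
```

Call:
servo_tool(
  deltas=[
    [[0,0,0],[0.05,0,0.2],5],
    [[0,0,0],[0,0,0.25],5],
    [[0,0,0],[0,0,0.15],5],
    [[0,0,0],[0,0,0.07],5],
    [[0,0,0],[0,0,0.04],5],
    [[0,0,0],[0,0,0.03],5],
    [[0,0,0],[0,0,0.03],5],
    [[0,0,0],[0,0,0.03],5],
    [[0,0,0],[0,0,0],5],
    [[0,0,0],[0,0,0],5],
  ],
)

```text
time: 36.33
tool_pos: [0.5679, 0.1805, 0.2136]
eef_rot: [1.773, 2.593, 0.001]
contact_force: [-1.0, -0.2, -2.9]
grip_width: 0.0126
finger_force: 59.7
```

Call:
servo_tool(
  deltas=[
    [[0,0,0],[0,0,0.03],5],
    [[0,0,0],[0,0,0.03],5],
    [[0,0,0],[0,0,0.02],5],
    [[0,0,0],[0,0,0],5],
    [[0,0,0],[0,0,0],5],
  ],
)

```text
time: 36.75
tool_pos: [0.568, 0.1806, 0.211]
eef_rot: [1.774, 2.593, 0.001]
contact_force: [-2.8, -0.4, 4.5]
grip_width: 0.0129
finger_force: 60.8
```

Call:
servo_tool(
  deltas=[
    [[0,0,0],[0,0,-0.03],5],
    [[0,0,0],[0,0,0],50],
    [[0,0,0],[0,0,0],50],
    [[0,0,0],[0,0,0],50],
    [[0,0,0],[0,0,0],50],
    [[0,0,0],[0,0,-0.3],50],
    [[0,0,0],[0,0,-0.7],50],
    [[0,0,0],[0,0,-0.8],50],
    [[0,0,0],[0,0,-0.8],50],
    [[0,0,0],[0,0,-0.6],50],
    [[0,0,0],[0,0,0],50],
    [[0,0,0],[0,0,0],50],
  ],
)

```text
time: 37.75
tool_pos: [0.5691, 0.1806, 0.342]
eef_rot: [1.773, 2.591, 0.008]
contact_force: [0.1, -0.2, -0.4]
grip_width: 0.0499
finger_force: 0.0
```

```bash
python3 - <<'E'
from h import *
f,K,R,t=cam("wrist"); g=cam("side")[0]
a=cv2.resize(f,None,fx=.9,fy=.9); b=cv2.resize(g[100:260,130:300],(338,345)); 
save("fin.png",np.hstack([a[:345],b[:345]])[:, :800])
r=ctrl.trace("wrist","tray_grip"); print(ctrl.state()["tool_pos"],[(d["confidence"],d["rect"]) for d in r])
for d in r[:1]:
    c=max(cv2.findContours(d["mask"].astype(np.uint8),0,2)[0],key=cv2.contourArea)
    w=np.array([px2w(p[0],.167,K,R,t)[:2] for p in c],np.float32); print(cv2.minAreaRect(w*1000))
E
```

```text
[0.56678062 0.18045396 0.33788151] [(0.89, [369.4, 2.2, 140.2, 105.4]), (0.87, [163.0, 114.0, 178.5, 139.7])]
((691.4281005859375, 355.2467956542969), (134.82289123535156, 95.71223449707031), 21.374624252319336)
```

View pics/fin.png

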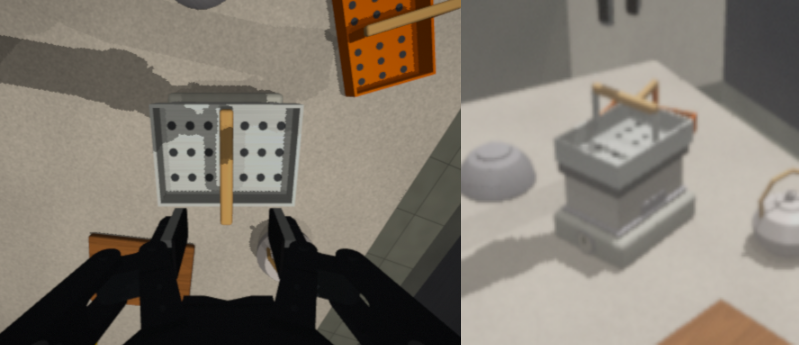

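The tray sits square on the lid in both views (wrist: rim corners (152,105) to (300,205); side: level at (625,140)). The gripper is clear, and the teapot and bowl look undisturbed.

```bash
python3 -c "
from workcell import ctrl
print(ctrl.job_done())"
```

```text
the job is handed in; nothing more can be done
None
```

The job is handed in at about 38 s: by force and height readings all four lid corners are fully seated (peak push about 26 N, below the 36 N limit), the tray is back squarely on the lid and released, and the teapot, bowl and clip were never touched.

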